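# Set a jacked-up pack of boards down on its bearer

### The job

One end of the heavy pack of rosewood boards stands up on the toe of a claw jack. Push the loose wooden bearer through under that end until it lies square across the pack and sticks out on both sides, then crack the jack's release valve open just a fraction of a turn so that the pack sinks slowly, a centimetre or two a second, onto the bearer. Let the jack go all the way down so that its toe hangs free, shut the valve again, and leave the tools and the offcut alone.

Things in the scene. Friction and masses are not known exactly. Their poses are not given: they have to be found in the camera images.
- jack: Blue claw jack (toe jack), fixed on the bench: base plate 110 x 185 mm, square tower, pump block beside it (84 x 88 mm, 85 mm high, with a handle socket up to 148 mm) at y -136 to -48 mm. Origin on the bench under the tower's axis. y points from the tower along the toe and the pack, x across the pack; the valve's T-bar sticks out on the -x side, towards the robot.
- lift (a joint): Ram: height of the tower's sliding sleeve with the toe. 0 at the raised start, grows downwards in m, stops at 0.058 fully down. The sleeve (76 x 70 mm) with its head reaches 232 mm above the bench at the start. Holds still with the valve shut. The pack meets a bearer under it at about 0.042; then only the empty toe sinks on, by its own weight and a spring.
- toe (a point): Middle of the toe's tip edge, on its upper face, which carries the pack: 92 mm above the bench at the start.
- valve (a joint): Release valve, rad: 0 shut, grows as it opens (left, +y, arm of the T-bar goes down). Starts at -0.05 to 0.07, limits -0.12 and 1.05. Holds up to 0.12; starts to leak at 0.15 to 0.3; from 0.32 to 0.6 the ram sinks at 9 to 13 mm/s under the pack, 4 to 5 without it; past about 0.7 it drops at 25 to 75 mm/s. Stays where left; pressing an arm 40 mm from the axis takes 1 to 7 N. T-bar level at 0.
- valve_axis (a point): Centre of the T-bar, on the valve's axis, 70 mm above the bench, 105 mm in front (-x) of the tower's axis and 63 mm in front of the pump block. The T-bar is a 10 mm round steel bar, 130 mm long from end to end with 14 mm balls on its ends, free above and below.
- bar_left (a point): Upper side of the T-bar's left (+y) arm, 45 mm from the valve's axis. Pressing here from above opens the valve.
- bar_right (a point): Upper side of the T-bar's right (-y) arm, 45 mm from the valve's axis. Pressing here from above shuts the valve.
- pack: Strapped pack of reddish boards, 150 mm wide (its x), 750 mm long (its y), 150 mm high, about 18.5 kg. Origin on the middle line of its underside, 125 mm from its jacked (-y) end, near where the bearer goes in: some 85 mm above the bench there at the start, 50 mm when set down. Slopes down by 0.07 rad at the start to a fixed rear bearer, 640 mm from the jack; level when set down.
- bearer: Loose softwood bearer, 260 x 50 x 50 mm, about 0.36 kg, lying in front of the pack with its far end already under the pack's front edge, up to 0.15 rad askew. Origin in the middle of its underside, its long axis is x.
- bearer_near (a point): Centre of the bearer's end face nearer to the robot (-x end), 25 mm above its underside.
- bearer_far (a point): Centre of the bearer's other end face (+x end).
- offcut: Short piece of the bearer stock, 90 x 50 x 50 mm. Not needed. Origin in the middle of its underside.
- mallet: Round wooden carver's mallet standing on its head, 86 mm across, 230 mm tall. Not needed. Origin in the middle of its underside.
- gouge: Carving gouge, 250 mm long, wooden handle, lying flat. Not needed. Origin under its ferrule.
- pump_handle: Steel pump handle of the jack, 310 mm long, 22 mm thick, lying flat. Not needed. Origin under its middle.

How it is judged (in metres and radians):
On the way, in this order (a step that is already met when the one before it is completed fails the run):
1. the bearer lies across under the jacked end, out on both sides, while the pack is still up (x of bearer_near in the frame of pack below -0.085 m and x of bearer_far in the frame of pack above 0.085 m and angle between the x axis of bearer and the x axis of pack, either way round below 0.2 rad and y of bearer in the frame of pack below 0.15 m and value of joint lift below 0.012 m), for 0.2 s.
2. the pack has come down onto the bearer and the jack is all the way down (value of joint lift above 0.053 m and contact force between pack and bearer above 20 N), for 0.2 s.
At the end, for the whole second after the job is handed in: The pack rests level (0.02 rad) on the bearer, which lies square across it (0.2 rad) within 275 mm of its jacked end and sticks out 10 mm or more on both sides; the jack is down (lift over 0.053), the valve shut (below 0.12 rad), all at rest (all of step 2 and x of bearer_near in the frame of pack below -0.085 m and x of bearer_far in the frame of pack above 0.085 m and angle between the x axis of bearer and the x axis of pack, either way round below 0.2 rad and y of bearer in the frame of pack below 0.15 m and angle between pack's own z axis and vertical below 0.02 rad and value of joint valve below 0.12 rad and linear speed of each of pack, bearer below 0.01 m/s); the robot touches nothing.
It fails at once if the jack drops (sinks faster than 40 mm/s) (velocity of joint lift above 0.04 m/s).
It fails at once if the offcut is disturbed (moved over 30 mm) (distance of offcut from where it was at the start of the episode above 0.03 m).
It fails at once if the mallet is disturbed (moved over 30 mm) (distance of mallet from where it was at the start of the episode above 0.03 m).
It fails at once if the gouge is disturbed (moved over 30 mm) (distance of gouge from where it was at the start of the episode above 0.03 m).
It fails at once if the pump handle is disturbed (moved over 30 mm) (distance of pump_handle from where it was at the start of the episode above 0.03 m).
It also fails if it takes over 72 s, if anything falls off the work surface, if the arm or the gripper's body presses on something with over 40 N, if the wrist force passes 120 N, or if a joint passes its speed limit or range.

### The arm

A 6-joint arm with a two-finger parallel gripper is mounted at the origin on the work surface. World frame = base frame: x ahead of the robot, y to its left, z up, the work surface at z = 0. Lengths are in mm, angles in rad, forces in N, time in s.
With the tool pointing down it reaches from about 275 to 1000 mm from the base axis. Payload 8.4 kg.
Tool frame: the origin (TCP) lies between the finger pads; the fingertips stand r.tips_ahead ahead of it and the grasp point (between the pads) lies 6 mm ahead of it (r.tips_ahead is the distance from the TCP to the fingertips, in mm); z points along the fingers, y is the line along which they close (so a half turn about z gives the same grasp; the last joint's range is limited). The gripper opens to 85 mm and grips with 20 to 120 N. Pads are 22 mm wide; open, the fingers measure 114 mm over their backs; the gripper's body (76 mm by 85 mm) begins 54 mm behind the grasp point. The pads swing forward as they close: fully open they stand 13 mm farther back than shut.
Start: joints at [1.217, 0.353, 1.633, -0, 1.155, -0.002], TCP at [215.366, 586.724, 256.281] pointing down, gripper open.
Joint ranges: [-2.63, 2.63], [-0.92, 2.1], [0.06, 2.66], [-1.3, 4.44], [0, 2.69], [-3.02, 3.02]. Speed limits (rad/s): [2.22, 2.22, 2.79, 3.14, 3.14, 3.14].

### API

Orientations are given as [roll, pitch, yaw] about the fixed x, y, z axes, in that order (R = Rz(yaw) Ry(pitch) Rx(roll)).
In Python, from rig import r gives the robot as it stands.
- The arm moves only by the tool carry_out, never from a script. Its arguments are lists of equal length, an entry for each row: "delta_pos": the shift along the tool's x, y, z in m, a list of three; "rot": the turn, a rotation vector about the tool's x, y, z in degrees, a list of three. A call has 1 to 8 rows; each row is the pose to reach, as a shift and turn from the pose commanded when the call began, along the tool's axes at that moment; what a row does not reach only later rows make up. A row lasts 1/8 s, in which the tool goes at most 62.5 mm and 10.7 degrees, less where a joint would pass 70% of its speed; a pose out of reach is approached as far as the arm can. A call with a gripper value outside its range is refused whole. "claw" is the finger opening in m, from 0 to 0.0854, set as the call begins (left out, the last holds). The fingers move at their own pace and stop on an object; "grip_force" is the grip in N (left out, the last holds). Time passes only in rows, so rows that repeat a pose let the fingers close. It gives the time, the measured TCP pose, the force, the opening and the grip force at its end, in the units of the state.
- r.sense(): the state, without advancing time (a new reading comes with each control period).
- r.grab_frame(name): name is "scene" or "top"; returns the picture (420x560x3 uint8, blue, green, red); there is no depth.
- r.camera_info(name): a dict with "fx", "fy", "cx", "cy" (pixels), "pose" (4x4, takes a point from camera to world coordinates). Camera axes: x right, y down, z forward; pixel columns grow to the right and rows downward; lengths in mm; the calibration is good to about 2 mm. A picture is of the moment at which its call begins. camera_info takes no time and is no camera call.
- r.sign_off(): hands the job in; it is judged then, once.
Trained networks look in the newest picture that a camera, given by its name, has taken for a name from the list of things; names that differ only in an ending like _2 or _b are one class to them, and where a whole thing is asked for, a point or a joint stands for the part that bears it (a point fixed in the world has none). Each returns a list of dicts, best first, with "p" (0 to 1); they miss things now and then, are a little off and sometimes report something else, mostly with a low value. They report only what shows in the picture. A call takes as long as a camera call.
- r.recognise(thing, camera): "box" ([left, top, right, bottom] in pixels, round what is visible of it).
- r.cut_out(thing, camera): "mask" (420x560 bool, what is visible of it) and "box" ([left, top, right, bottom] in pixels, round what is visible of it).
The state is a dict: "clock": time; "qpos": joint angles; "qvel": joint speeds; "joint_efforts": joint torques, N m; "eef_pos": TCP position; "tcp_rot": TCP orientation; "contact_force": force on the tool from outside, world axes, zero at the start; "wrist_torque": the same for the moment, N m; "opening": opening from 0.0 (shut) to 1.0 (fully open); "grasp_force": force on a finger pad.
Only numpy, scipy, OpenCV 4.12 (cv2) and the standard library are available. Lean on these libraries where they do the work, as an engineer would, in place of code of your own. Each camera call takes 0.05 s, during which the arm holds its last target. There are 200 camera calls.

## Working session

There is one attempt and no reset: what is moved stays moved. The work goes in short steps, Python scripts to look and compute and a tool call to move; the robot and the scene stay as the last step left them, time stands still between calls to the robot, and variables do not carry over. Pictures are saved under pics/ and viewed, at most 10 in all, crops included, and the job is handed in when it is done.

Besides the shell and the picture viewer there is one more tool, called after "Call:" by a JSON object that holds its "name" and its "arguments", one argument or row to a line. carry_out: Moves the arm, as the interface text tells. Its arguments: {"type":"object","properties":{"delta_pos":{"type":"array","items":{"type":"array","items":{"type":"number"}}},"rot":{"type":"array","items":{"type":"array","items":{"type":"number"}}},"claw":{"type":"number"},"grip_force":{"type":"number"}},"required":["delta_pos","rot"]}

```bash
mkdir -p pics; ls
cat > h.py <<'E'
from rig import r
import numpy as np, cv2
def ray(cam,u,v):
    c=r.camera_info(cam);P=np.array(c["pose"])
    d=P[:3,:3]@np.array([(u-c["cx"])/c["fx"],(v-c["cy"])/c["fy"],1.]);return P[:3,3],d
def at(cam,u,v,z):
    o,d=ray(cam,u,v);return o+d*(z-o[2])/d[2]
def proj(cam,p):
    c=r.camera_info(cam);P=np.linalg.inv(np.array(c["pose"]));q=P[:3,:3]@np.array(p,float)+P[:3,3]
    return np.array([c["fx"]*q[0]/q[2]+c["cx"],c["fy"]*q[1]/q[2]+c["cy"]])
E
python3 - <<'E'
from h import *
np.set_printoptions(precision=1,suppress=True)
a=r.grab_frame("scene");b=r.grab_frame("top")
cv2.imwrite("pics/s0.png",cv2.resize(a,(800,600)));cv2.imwrite("pics/t0.png",cv2.resize(b,(800,600)))
for cam in("scene","top"):
    print(cam,np.array(r.camera_info(cam)["pose"])[:3],r.camera_info(cam)["fx"])
    for t in("jack","valve","pack","bearer","offcut","mallet","gouge","pump_handle"):
        for m in r.cut_out(t,cam)[:1]:
            c=cv2.findContours(m["mask"].astype(np.uint8),0,2)[0];c=max(c,key=cv2.contourArea)
            print(t,round(m["p"],2),np.array(m["box"]),cv2.boxPoints(cv2.minAreaRect(c)).round().tolist())
s=r.sense();print(s["eef_pos"],s["tcp_rot"],s["clock"],r.tips_ahead)
E
```

```text
pics
scene [[   0.6    0.8   -0.3  956.5]
 [   0.8   -0.5    0.2 -296.5]
 [  -0.    -0.3   -0.9 1491.2]] 468.83413127268807
jack 0.93 [253.4 221.3 344.3 293.3] [[253.0, 250.0], [316.0, 206.0], [350.0, 255.0], [287.0, 299.0]]
valve 0.77 [255.1 230.  291.  256.2] [[254.0, 252.0], [284.0, 226.0], [296.0, 240.0], [266.0, 266.0]]
pack 0.85 [310.3  69.3 527.5 252.1] [[306.0, 211.0], [492.0, 57.0], [530.0, 103.0], [344.0, 256.0]]
bearer 0.67 [295.1 153.3 336.9 197.7] [[292.0, 167.0], [305.0, 154.0], [337.0, 186.0], [324.0, 199.0]]
offcut 0.56 [143.4 232.7 179.8 252. ] [[145.0, 232.0], [177.0, 232.0], [177.0, 250.0], [145.0, 250.0]]
mallet 0.85 [358.2  69.6 382.3 116. ] [[349.0, 109.0], [367.0, 64.0], [390.0, 73.0], [372.0, 119.0]]
gouge 0.56 [104.  262.3 176.1 305.6] [[103.0, 300.0], [172.0, 259.0], [176.0, 267.0], [108.0, 308.0]]
pump_handle 0.76 [174.4 273.8 245.2 349.2] [[175.0, 274.0], [181.0, 268.0], [250.0, 342.0], [244.0, 348.0]]
top [[  -0.    -1.     0.1  488.1]
 [  -1.     0.    -0.   -27.3]
 [   0.    -0.1   -1.  1241.2]] 382.94742854597774
jack 0.94 [252.6 134.8 331.4 196. ] [[249.0, 190.0], [256.0, 133.0], [332.0, 143.0], [324.0, 200.0]]
valve 0.46 [283.8 175.1 327.4 195.5] [[282.0, 181.0], [321.0, 172.0], [325.0, 191.0], [286.0, 199.0]]
pack 0.61 [  0.  122.4 258.1 207.9] [[-6.0, 146.0], [253.0, 121.0], [260.0, 185.0], [1.0, 210.0]]
bearer 0.88 [216.2 187.5 238.4 252.4] [[212.0, 189.0], [231.0, 187.0], [238.0, 250.0], [219.0, 252.0]]
offcut 0.75 [378.7 250.2 412.  272.8] [[377.0, 258.0], [388.0, 243.0], [414.0, 262.0], [403.0, 277.0]]
mallet 0.89 [ 88.6 256.2 139.9 285.9] [[90.0, 255.0], [138.0, 255.0], [138.0, 283.0], [90.0, 283.0]]
gouge 0.74 [394.3 230.8 470.5 244.1] [[394.0, 237.0], [394.0, 228.0], [470.0, 234.0], [470.0, 242.0]]
pump_handle 0.58 [374.2 132.7 400.4 225.6] [[372.0, 132.0], [379.0, 131.0], [398.0, 223.0], [391.0, 225.0]]
[215.3 586.7 256.3] [-3.1 -0.   2.8] 0.9 25.0
```

View pics/s0.png

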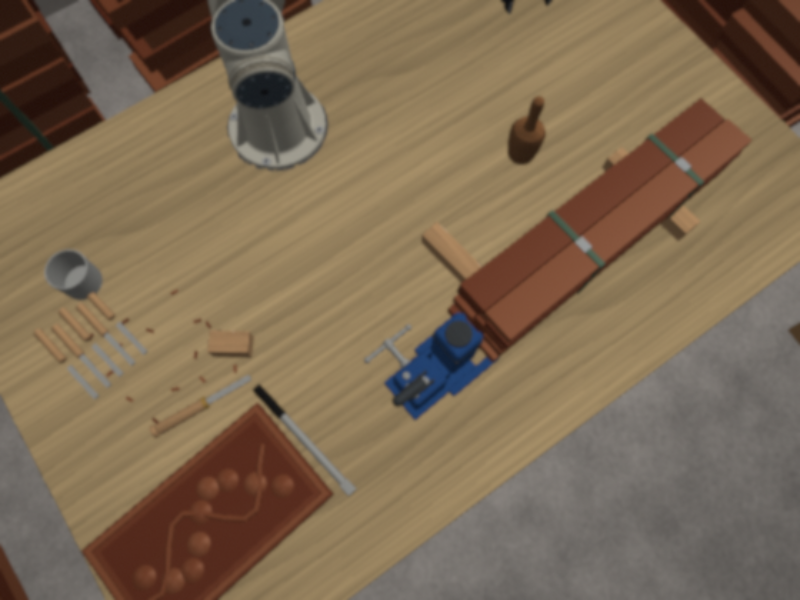

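View pics/t0.png

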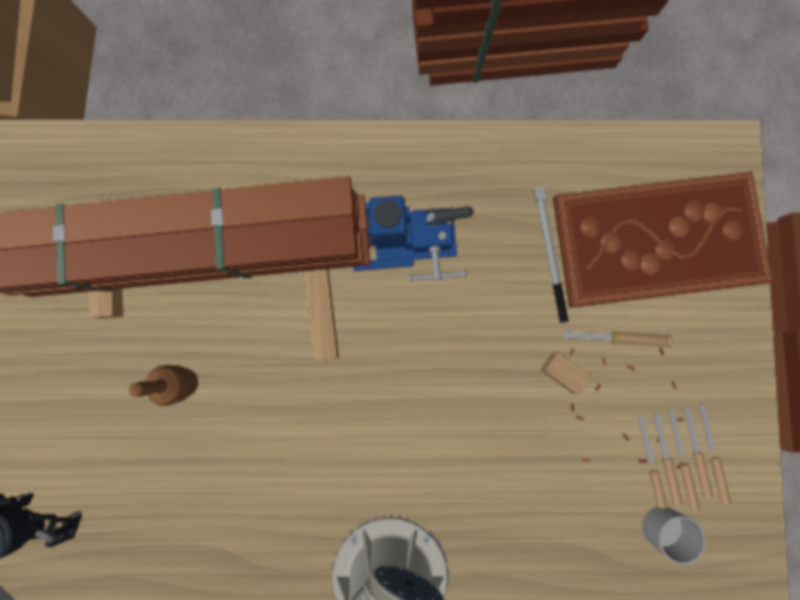

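The pictures show the bearer (top view about (310-335, 268-358)) in front of the pack, the T-bar at (410-466, 275), and the mallet well off to the left. Nothing blocks the bearer's near end.

Run:
```python
from h import *
np.set_printoptions(precision=1,suppress=True)
k=.7
for n,cam,u,v,z in [("Tleft","top",411,278,70),("Tright","top",466,275,70),("Tmid","top",437,276,70),("Tleft s","scene",367,360,70),("Tright s","scene",409,328,70),
 ("bn c1","top",313,359,50),("bn c2","top",337,357,50),("bn far1","top",306,270,50),("bnfar2","top",328,270,50),
 ("bn1 s","scene",423,236,50),("bn2 s","scene",438,225,50),
 ("packtop front","top",356,262,236),("packtop back","top",350,178,236),("pack top2","top",0,292,205),
 ("towertop","top",388,213,232),("towertop s","scene",459,333,232)]:
    print(n,at(cam,u*k,v*k,z))
for cam in("top","scene"):
  for p in("bearer_near","bearer_far","valve_axis","bar_left","bar_right","toe"):
    for m in r.recognise(p,cam)[:1]: print(cam,p,round(m["p"],2),np.array(m["box"]))
  m=r.cut_out("bearer",cam)[0]["mask"];vs,us=np.nonzero(m)
  pts=np.array([at(cam,u,v,50)[:2] for u,v in zip(us,vs)]);c=cv2.minAreaRect(pts.astype(np.float32));print(c,cv2.boxPoints(c).tolist())
s=r.sense();print(s["eef_pos"],s["tcp_rot"],s["clock"],s["opening"])
```

```text
Tleft [642.7 -48.9  70. ]
Tright [ 648.9 -167.7   70. ]
Tmid [ 646.9 -105.1   70. ]
Tleft s [ 654.6 -162.6   70. ]
Tright s [647.8 -46.5  70. ]
bn c1 [469.3 163.6  50. ]
bn c2 [473.4 111.8  50. ]
bn far1 [663.7 181.   50. ]
bnfar2 [663.5 132.8  50. ]
bn1 s [480.  112.2  50. ]
bn2 s [477.3 157.5  50. ]
packtop front [651.   56.1 236. ]
packtop back [810.5  67.9 236. ]
pack top2 [600.4 732.3 205. ]
towertop [744.4  -3.3 232. ]
towertop s [746.7  -1.  232. ]
top bearer_near 0.96 [211.5 184.8 240.1 251.2]
top bearer_far 0.8 [212.8 188.  237.1 252.1]
top valve_axis 0.45 [282.8 176.8 324.4 199.3]
top bar_left 0.69 [286.6 175.1 327.7 197.3]
top bar_right 0.63 [284.8 178.8 324.5 195.2]
((568.6248779296875, 148.11361694335938), (196.31849670410156, 59.90629196166992), 6.094170570373535) [[467.8404235839844, 167.47662353515625], [474.2002868652344, 107.90887451171875], [669.4093017578125, 128.7506103515625], [663.0494384765625, 188.318359375]]
scene bearer_near 0.75 [292.6 153.8 338.  195.6]
scene bearer_far 0.86 [295.9 159.1 335.3 200.2]
scene valve_axis 0.59 [258.7 240.1 280.5 253.2]
scene bar_left 0.57 [252.3 226.9 287.2 256.5]
scene bar_right 0.71 [255.1 228.1 287.3 255.2]
scene toe 0.6 [300.1 219.3 336.6 261. ]
((546.0887451171875, 137.39996337890625), (152.37562561035156, 64.33690643310547), 5.755000114440918) [[467.0592346191406, 161.7665557861328], [473.5106506347656, 97.75392150878906], [625.1182861328125, 113.03337097167969], [618.6668701171875, 177.04600524902344]]
[215.4 586.7 256.3] [-3.1 -0.   2.8] 1.6 1.0002660582132878
```

```bash
cat >> h.py <<'E'
from scipy.spatial.transform import Rotation as Ro
def go(p,yaw,rows=1):
    s=r.sense();R=Ro.from_euler("xyz",s["tcp_rot"]);T=Ro.from_euler("xyz",[np.pi,0,yaw])
    print("delta m",(R.inv().apply(np.array(p)-s["eef_pos"])/1000).round(4),"rot deg",np.degrees((R.inv()*T).as_rotvec()).round(2),
      "| at",np.round(s["eef_pos"],1),np.round(s["tcp_rot"],3),"F",np.round(s["contact_force"],1),"op",round(s["opening"],2),"t",s["clock"])
E
python3 - <<'E'
from h import *
print(at("top",165*.7,390*.7,0),at("scene",525*.7,155*.7,0))
go([486,139,300],3.24);go([486,139,35],3.24)
E
```

```text
[400.82716978 501.93293613   0.        ] [429.93817998 466.13919574   0.        ]
delta m [-0.4084 -0.327  -0.0437] rot deg [ -0.   -0.  -25.8] | at [215.4 586.7 256.3] [-3.142 -0.     2.79 ] F [ 0.8  0.4 -0.8] op 1.0 t 1.6
delta m [-0.4084 -0.327   0.2213] rot deg [ -0.   -0.  -25.8] | at [215.4 586.7 256.3] [-3.142 -0.     2.79 ] F [ 0.8  0.4 -0.8] op 1.0 t 1.6
```

Call:
{"name": "carry_out", "arguments": {
  "delta_pos": [
    [0,0,-0.06],
    [-0.05,-0.04,-0.08],
    [-0.1,-0.08,-0.08],
    [-0.15,-0.12,-0.08],
    [-0.2,-0.16,-0.08],
    [-0.25,-0.2,-0.08],
    [-0.3,-0.24,-0.07],
    [-0.35,-0.28,-0.04]
  ],
  "rot": [
    [0,0,0],
    [0,0,-4],
    [0,0,-8],
    [0,0,-12],
    [0,0,-16],
    [0,0,-20],
    [0,0,-24],
    [0,0,-25.8]
  ],
  "claw": 0.0854,
  "grip_force": 40
}}

```text
clock: 2.6
eef_pos: [439.2, 217.9, 305.1]
tcp_rot: [3.14, 0.003, -3.042]
contact_force: [1.5, 0.3, -0.1]
opening: 1.003
grasp_force: 0.0
```

Run:
```python
from h import *
go([486,139,120],3.24);go([486,139,35],3.24)
```

```text
delta m [-0.038  -0.0834  0.1851] rot deg [0.07 0.2  0.09] | at [439.2 217.9 305.1] [ 3.140e+00  3.000e-03 -3.042e+00] F [ 1.5  0.3 -0.1] op 1.0 t 2.6
delta m [-0.0377 -0.0835  0.2701] rot deg [0.07 0.2  0.09] | at [439.2 217.9 305.1] [ 3.140e+00  3.000e-03 -3.042e+00] F [ 1.5  0.3 -0.1] op 1.0 t 2.6
```

Call:
{"name": "carry_out", "arguments": {
  "delta_pos": [
    [-0.02,-0.04,0.05],
    [-0.036,-0.078,0.1],
    [-0.036,-0.078,0.16],
    [-0.036,-0.078,0.17],
    [-0.036,-0.078,0.17]
  ],
  "rot": [
    [0,0,0],
    [0,0,0],
    [0,0,0],
    [0,0,0],
    [0,0,0]
  ]
}}

```text
clock: 3.22
eef_pos: [481.2, 145.7, 134.5]
tcp_rot: [-3.141, -0.001, -3.043]
contact_force: [-0.8, -0.2, 0.4]
opening: 1.0
grasp_force: 0.0
```

Run:
```python
from h import *
go([486,139,35],3.24)
a=r.grab_frame("scene");b=r.grab_frame("top")
cv2.imwrite("pics/c1.png",np.hstack([cv2.resize(a[120:270,230:360],None,fx=3,fy=3),cv2.resize(b[150:300,170:300],None,fx=3,fy=3)]))
```

```text
delta m [-0.0043 -0.0071  0.0995] rot deg [-0.01 -0.06  0.02] | at [481.2 145.7 134.5] [-3.141e+00 -1.000e-03 -3.043e+00] F [-0.8 -0.2  0.4] op 1.0 t 3.225
```

View pics/c1.png

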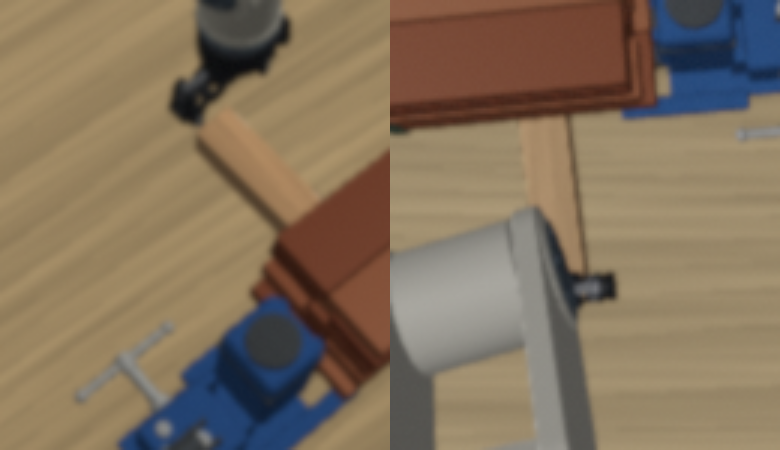

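The crop shows the open gripper straddling the bearer's near end line (finger at (600,287) to its right); the lateral correction of 7 mm then goes down.

Call:
{"name": "carry_out", "arguments": {
  "delta_pos": [
    [-0.003,-0.008,0.03],
    [-0.003,-0.008,0.07],
    [-0.003,-0.008,0.1],
    [-0.003,-0.008,0.1],
    [-0.003,-0.008,0.1]
  ],
  "rot": [
    [0,0,0],
    [0,0,0],
    [0,0,0],
    [0,0,0],
    [0,0,0]
  ]
}}

```text
clock: 3.95
eef_pos: [486.3, 138.4, 36.0]
tcp_rot: [3.141, 0.003, -3.042]
contact_force: [-0.1, 0.5, 0.9]
opening: 1.002
grasp_force: 0.0
```

Call:
{"name": "carry_out", "arguments": {
  "delta_pos": [
    [0,0,0],
    [0,0,0],
    [0,0,0],
    [0,0,0],
    [0,0,0]
  ],
  "rot": [
    [0,0,0],
    [0,0,0],
    [0,0,0],
    [0,0,0],
    [0,0,0]
  ],
  "claw": 0.03
}}

```text
clock: 4.58
eef_pos: [485.7, 138.0, 35.4]
tcp_rot: [3.141, 0.002, -3.042]
contact_force: [-2.5, 1.7, 12.3]
opening: 0.586
grasp_force: 39.6
```

Run:
```python
from h import *
go([593,153,36],3.21)
a=r.grab_frame("scene")
for m in r.cut_out("bearer","scene")[:1]:
    c=max(cv2.findContours(m["mask"].astype(np.uint8),0,2)[0],key=cv2.contourArea)
    print(m["p"],[at("scene",u,v,50)[:2].round().tolist() for u,v in cv2.boxPoints(cv2.minAreaRect(c))])
cv2.imwrite("pics/c2.png",cv2.resize(a[120:270,230:380],None,fx=4,fy=4))
```

```text
delta m [-0.1082  0.0043 -0.0004] rot deg [0.02 0.11 1.76] | at [485.7 138.   35.4] [ 3.141e+00  2.000e-03 -3.042e+00] F [-2.5  1.7 12.3] op 0.59 t 4.575
0.76 [[500.0, 98.0], [486.0, 163.0], [617.0, 179.0], [630.0, 115.0]]
```

View pics/c2.png

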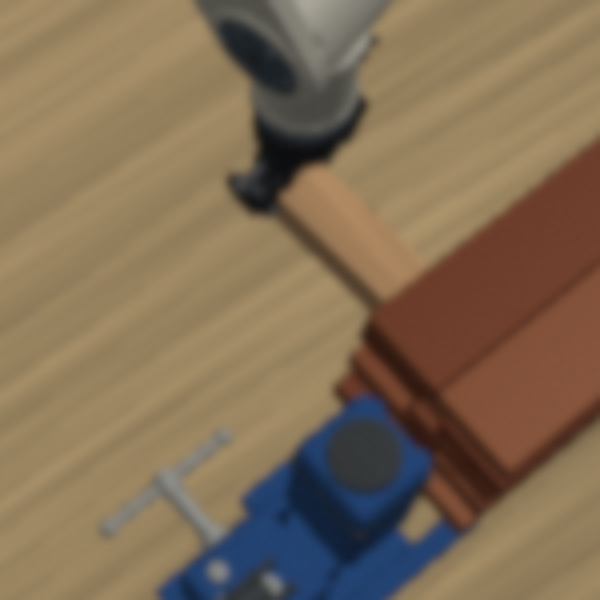

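The bearer is gripped (opening 50 mm), gripper at crop (270,180); it is pointing under the pack. Slide it in.

Call:
{"name": "carry_out", "arguments": {
  "delta_pos": [
    [-0.02,0,-0.001],
    [-0.04,0.001,-0.001],
    [-0.06,0.002,-0.001],
    [-0.08,0.003,-0.001],
    [-0.095,0.004,-0.001],
    [-0.103,0.004,0],
    [-0.103,0.004,0]
  ],
  "rot": [
    [0,0,0],
    [0,0,0.5],
    [0,0,1],
    [0,0,1.5],
    [0,0,1.8],
    [0,0,1.8],
    [0,0,1.8]
  ]
}}

```text
clock: 5.55
eef_pos: [585.1, 151.7, 35.0]
tcp_rot: [-3.141, -0.005, -3.074]
contact_force: [-14.3, -0.4, 18.8]
opening: 0.584
grasp_force: 39.0
```

Run:
```python
from h import *
go([588,153,36],3.21)
a=r.grab_frame("scene");b=r.grab_frame("top")
cv2.imwrite("pics/c3.png",np.hstack([cv2.resize(a[120:270,230:360],None,fx=3,fy=3),cv2.resize(b[100:250,170:300],None,fx=3,fy=3)]))
```

```text
delta m [-0.003   0.0011 -0.001 ] rot deg [-0.02 -0.27 -0.06] | at [585.1 151.7  35. ] [-3.141 -0.005 -3.074] F [-14.3  -0.4  18.8] op 0.58 t 5.55
```

View pics/c3.png

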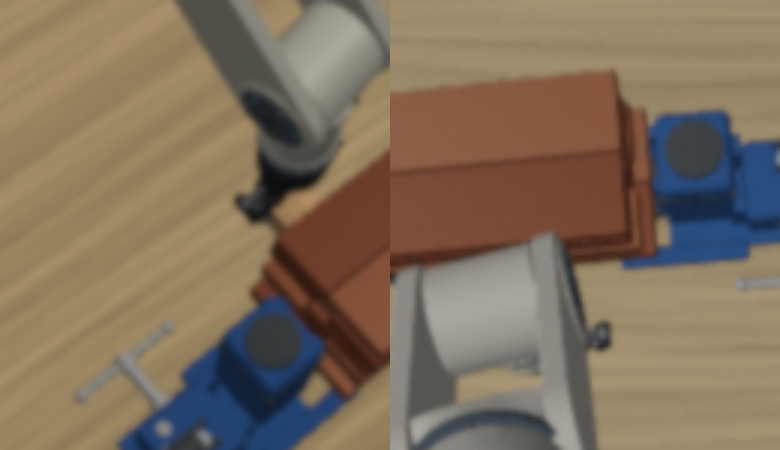

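Gripper and bearer end are in front of the pack (left crop ~ (275,205)), with room to the pack's face; 7 mm more, then release.

Call:
{"name": "carry_out", "arguments": {
  "delta_pos": [
    [-0.005,0,0],
    [-0.008,0,0],
    [-0.008,0,0]
  ],
  "rot": [
    [0,0,0],
    [0,0,0],
    [0,0,0]
  ]
}}

```text
clock: 6.02
eef_pos: [592.5, 152.1, 35.0]
tcp_rot: [-3.141, -0.005, -3.074]
contact_force: [-14.3, -0.1, 20.2]
opening: 0.583
grasp_force: 38.6
```

Call:
{"name": "carry_out", "arguments": {
  "delta_pos": [
    [0,0,0],
    [0,0,0],
    [0,0,0],
    [0.03,0,0],
    [0.07,0,0],
    [0.07,0,-0.04],
    [0.07,0,-0.1],
    [0.07,0,-0.1]
  ],
  "rot": [
    [0,0,0],
    [0,0,0],
    [0,0,0],
    [0,0,0],
    [0,0,0],
    [0,0,0],
    [0,0,0],
    [0,0,0]
  ],
  "claw": 0.0854
}}

```text
clock: 7.02
eef_pos: [528.2, 148.5, 138.5]
tcp_rot: [3.14, 0.008, -3.075]
contact_force: [0.1, 0.2, -0.4]
opening: 1.002
grasp_force: 0.0
```

Run:
```python
from h import *
go([649,-57,130],1.64)
b=r.grab_frame("top");a=r.grab_frame("scene")
cv2.imwrite("pics/c4.png",np.hstack([cv2.resize(a[80:230,270:400],None,fx=3,fy=3),cv2.resize(b[100:250,200:330],None,fx=3,fy=3)]))
for c in("top","scene"):
  for m in r.cut_out("bearer",c)[:2]:
    cn=max(cv2.findContours(m["mask"].astype(np.uint8),0,2)[0],key=cv2.contourArea)
    print(c,m["p"],[at(c,u,v,50)[:2].round().tolist() for u,v in cv2.boxPoints(cv2.minAreaRect(cn))])
```

```text
delta m [-0.1067 -0.2131  0.009 ] rot deg [ 0.44  0.29 89.88] | at [528.2 148.5 138.5] [ 3.14   0.008 -3.075] F [ 0.1  0.2 -0.4] op 1.0 t 7.025
top 0.79 [[663.0, 183.0], [668.0, 129.0], [576.0, 120.0], [571.0, 174.0]]
scene 0.82 [[585.0, 109.0], [572.0, 174.0], [617.0, 179.0], [630.0, 115.0]]
```

View pics/c4.png

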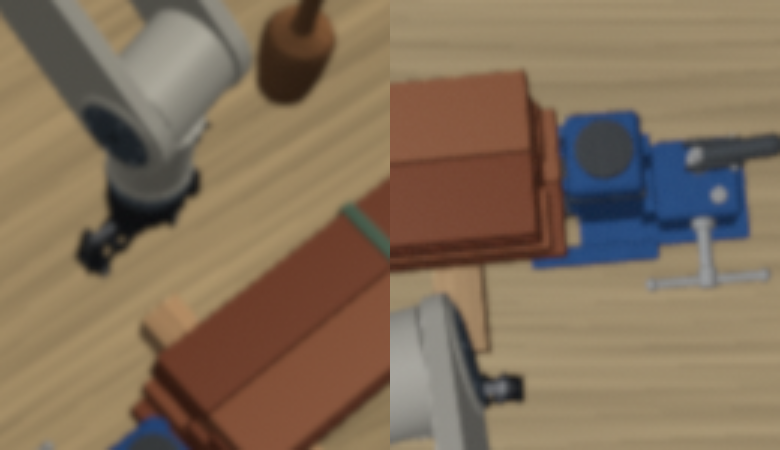

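The bearer sticks out in front (right crop (435-488, 265-350)), near end about x=574, so the far end is ~836, well past the pack. Over to the valve.

Call:
{"name": "carry_out", "arguments": {
  "delta_pos": [
    [0,-0.04,0],
    [0,-0.09,0],
    [0,-0.14,0],
    [-0.02,-0.19,0],
    [-0.05,-0.214,0],
    [-0.08,-0.214,0],
    [-0.104,-0.214,0],
    [-0.104,-0.214,0]
  ],
  "rot": [
    [0,0,10],
    [0,0,20],
    [0,0,30],
    [0,0,40],
    [0,0,50],
    [0,0,60],
    [0,0,70],
    [0,0,80]
  ],
  "claw": 0.0
}}

```text
clock: 8.22
eef_pos: [644.0, -59.0, 131.9]
tcp_rot: [-3.14, -0.001, 1.807]
contact_force: [-1.1, -0.3, 0.0]
opening: -0.002
grasp_force: 0.0
```

Run:
```python
from h import *
go([646,-58,102],1.64)
for u,v in((286.7,195),(326,191),(305.7,193.7)): print(at("top",u,v,70).round())
```

```text
delta m [0.0004 0.0022 0.0299] rot deg [-0.11 -0.03  9.54] | at [644.  -59.  131.9] [-3.140e+00 -1.000e-03  1.807e+00] F [-1.1 -0.3  0. ] op -0.0 t 8.225
[641. -46.  70.]
[ 654. -167.   70.]
[ 645. -104.   70.]
```

Call:
{"name": "carry_out", "arguments": {
  "delta_pos": [
    [0,0.002,0.015],
    [0,0.002,0.029],
    [0,0.002,0.029],
    [0,0.002,0.029]
  ],
  "rot": [
    [0,0,8],
    [0,0,9.5],
    [0,0,9.5],
    [0,0,9.5]
  ]
}}

```text
clock: 8.72
eef_pos: [645.1, -58.5, 104.8]
tcp_rot: [-3.141, -0.0, 1.648]
contact_force: [-0.6, 0.0, 0.0]
opening: 0.0
grasp_force: 0.0
```

Run:
```python
from h import *
go([646,-58,90],1.64)
b=r.grab_frame("top");a=r.grab_frame("scene")
cv2.imwrite("pics/c5.png",np.hstack([cv2.resize(a[190:290,220:340],None,fx=4,fy=4),cv2.resize(b[150:250,250:330],None,fx=4,fy=4)]))
```

```text
delta m [0.0004 0.0009 0.0148] rot deg [-0.03 -0.    0.48] | at [645.1 -58.5 104.8] [-3.141 -0.     1.648] F [-0.6  0.   0. ] op 0.0 t 8.725
```

View pics/c5.png

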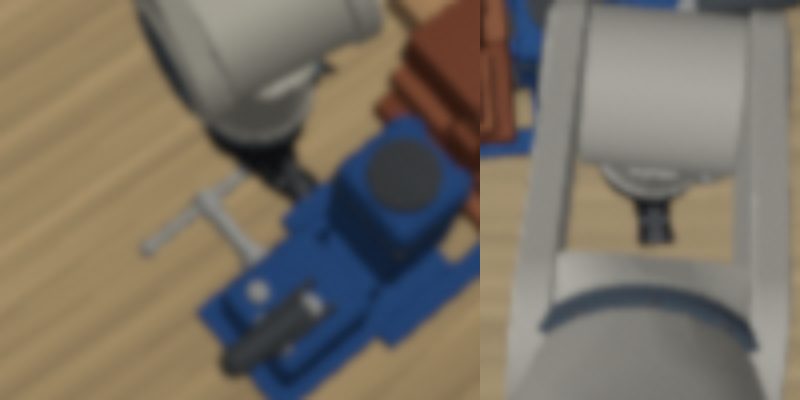

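Run:
```python
from h import *
for c in("top","scene"): print(c,proj(c,[645,-58,80]),proj(c,[645,-58,70]))
print(at("top",293.7,210,80),at("scene",295.5,236,80),at("scene",282,232,70),at("scene",257.5,252,70))
```

```text
top [290.73344739 193.40751503] [290.65007979 193.8427501 ]
scene [282.82367213 230.06059987] [282.78658997 230.91379696]
[594.04168811 -66.75599381  80.        ] [683.14320014 -36.64498136  80.        ] [646.48245234 -62.05372205  70.        ] [ 655.69086325 -161.08490741   70.        ]
```

Call:
{"name": "carry_out", "arguments": {
  "delta_pos": [
    [0,0.001,0.004],
    [0,0.001,0.008],
    [0,0.001,0.012],
    [0,0.001,0.014],
    [0,0.001,0.014]
  ],
  "rot": [
    [0,0,0],
    [0,0,0],
    [0,0,0],
    [0,0,0],
    [0,0,0]
  ]
}}

```text
clock: 9.45
eef_pos: [646.5, -58.4, 91.0]
tcp_rot: [3.141, 0.0, 1.647]
contact_force: [1.8, 0.3, 2.0]
opening: 0.003
grasp_force: 0.8
```

```bash
cat >> h.py <<'E'
def jackrow(name):
    a=r.grab_frame("scene");cv2.imwrite(f"/tmp/{name}.png",a);m=[x for x in r.cut_out("pack","scene")[:1]];j=r.cut_out("jack","scene")[:1]
    print([np.round(x["box"],1) for x in m+j])
    import os
    if os.path.exists("/tmp/ref.png"):
        p=cv2.imread("/tmp/ref.png");f=lambda i:np.float32(cv2.cvtColor(i,6))[190:255,325:400]
        print("pack shift",cv2.phaseCorrelate(f(p),f(a)))
E
python3 - <<'E'
from h import *
go([646,-58,85],1.64);jackrow("ref")
E
```

```text
delta m [ 0.0004 -0.0005  0.006 ] rot deg [0.03 0.01 0.38] | at [646.5 -58.4  91. ] [3.141 0.    1.647] F [1.8 0.3 2. ] op 0.0 t 9.45
[array([311.7,  67.7, 526.3, 253.8]), array([254.7, 221.9, 344.1, 291.4])]
pack shift ((0.5, -7.105427357601002e-15), 0.9999999999999998)
```

Call:
{"name": "carry_out", "arguments": {
  "delta_pos": [
    [0,0,0.002],
    [0,0,0.004],
    [0,0,0.006],
    [0,0,0.006],
    [0,0,0.006],
    [0,0,0.006]
  ],
  "rot": [
    [0,0,0],
    [0,0,0],
    [0,0,0],
    [0,0,0],
    [0,0,0],
    [0,0,0]
  ]
}}

```text
clock: 10.35
eef_pos: [646.0, -58.3, 84.9]
tcp_rot: [-3.141, -0.0, 1.647]
contact_force: [0.0, -0.3, 2.3]
opening: 0.001
grasp_force: 0.9
```

Run:
```python
from h import *
go([646,-58,85],1.64);jackrow("a1")
```

```text
delta m [ 0.0003 -0.     -0.0001] rot deg [-0.03 -0.01  0.38] | at [646.  -58.3  84.9] [-3.141 -0.     1.647] F [ 0.  -0.3  2.3] op 0.0 t 10.35
[array([310.8,  67.2, 524.8, 253.1]), array([255. , 220.2, 344. , 292.7])]
pack shift ((0.1377122992252282, 0.3514934762290096), 0.8570034330862539)
```

Valve at about 0.4 rad now; wait one second and watch.

Call:
{"name": "carry_out", "arguments": {
  "delta_pos": [
    [0,0,0],
    [0,0,0],
    [0,0,0],
    [0,0,0],
    [0,0,0],
    [0,0,0],
    [0,0,0],
    [0,0,0]
  ],
  "rot": [
    [0,0,0],
    [0,0,0],
    [0,0,0],
    [0,0,0],
    [0,0,0],
    [0,0,0],
    [0,0,0],
    [0,0,0]
  ]
}}

```text
clock: 11.5
eef_pos: [646.2, -58.3, 85.1]
tcp_rot: [-3.142, -0.0, 1.647]
contact_force: [0.5, -0.3, 1.2]
opening: 0.0
grasp_force: 0.5
```

Run:
```python
from h import *
jackrow("a2")
print(proj("scene",[651,56,236])-proj("scene",[651,56,226]))
```

```text
[array([313.8,  68.3, 522.9, 254.9]), array([255.4, 222.2, 339.6, 293.4])]
pack shift ((0.4491346170596202, 0.3285333620034834), 0.6509887956689905)
[ 0.2857584  -1.18355573]
```

Call:
{"name": "carry_out", "arguments": {
  "delta_pos": [
    [0,0,0],
    [0,0,0],
    [0,0,0],
    [0,0,0],
    [0,0,0],
    [0,0,0],
    [0,0,0],
    [0,0,0]
  ],
  "rot": [
    [0,0,0],
    [0,0,0],
    [0,0,0],
    [0,0,0],
    [0,0,0],
    [0,0,0],
    [0,0,0],
    [0,0,0]
  ]
}}

```text
clock: 12.65
eef_pos: [646.2, -58.4, 85.1]
tcp_rot: [-3.142, -0.0, 1.647]
contact_force: [-0.8, 0.3, 2.0]
opening: 0.001
grasp_force: 0.5
```

Call:
{"name": "carry_out", "arguments": {
  "delta_pos": [
    [0,0,0],
    [0,0,0],
    [0,0,0],
    [0,0,0],
    [0,0,0],
    [0,0,0],
    [0,0,0],
    [0,0,0]
  ],
  "rot": [
    [0,0,0],
    [0,0,0],
    [0,0,0],
    [0,0,0],
    [0,0,0],
    [0,0,0],
    [0,0,0],
    [0,0,0]
  ]
}}

```text
clock: 13.65
eef_pos: [646.2, -58.4, 85.1]
tcp_rot: [-3.142, 0.0, 1.647]
contact_force: [0.5, 0.2, 1.4]
opening: 0.001
grasp_force: 0.5
```

Run:
```python
from h import *
jackrow("a3")
i=[cv2.resize(cv2.imread(f"/tmp/{n}.png")[185:275,290:380],None,fx=4,fy=4) for n in("ref","a3")]
cv2.imwrite("pics/c6.png",np.hstack(i))
```

```text
[array([310.3,  69.3, 525. , 256.7]), array([255.8, 223.4, 339.8, 292.2])]
pack shift ((0.9844096725588045, 0.18497390117973822), 0.570026159286499)
```

View pics/c6.png

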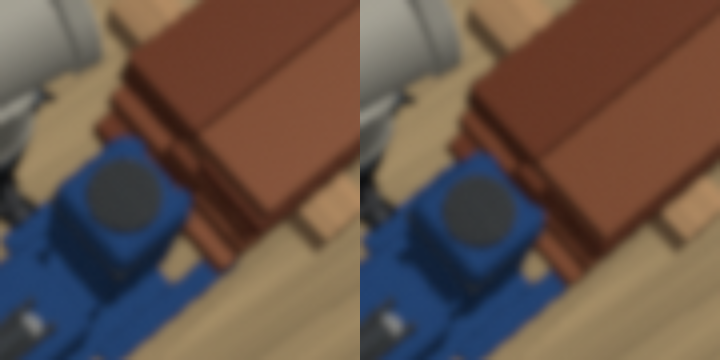

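The ram's head has dropped from (123,192) to (118,210) in the crop, about 37 mm, and the bearer shows on the far side at (330,210). I'll let it sink on.

Call:
{"name": "carry_out", "arguments": {
  "delta_pos": [
    [0,0,0],
    [0,0,0],
    [0,0,0],
    [0,0,0],
    [0,0,0],
    [0,0,0],
    [0,0,0],
    [0,0,0]
  ],
  "rot": [
    [0,0,0],
    [0,0,0],
    [0,0,0],
    [0,0,0],
    [0,0,0],
    [0,0,0],
    [0,0,0],
    [0,0,0]
  ]
}}

```text
clock: 14.8
eef_pos: [646.2, -58.4, 85.1]
tcp_rot: [-3.142, -0.0, 1.647]
contact_force: [0.2, 0.6, 0.4]
opening: 0.002
grasp_force: 0.5
```

Call:
{"name": "carry_out", "arguments": {
  "delta_pos": [
    [0,0,0],
    [0,0,0],
    [0,0,0],
    [0,0,0],
    [0,0,0],
    [0,0,0],
    [0,0,0],
    [0,0,0]
  ],
  "rot": [
    [0,0,0],
    [0,0,0],
    [0,0,0],
    [0,0,0],
    [0,0,0],
    [0,0,0],
    [0,0,0],
    [0,0,0]
  ]
}}

```text
clock: 15.8
eef_pos: [646.2, -58.4, 85.1]
tcp_rot: [-3.142, 0.0, 1.647]
contact_force: [-0.5, 0.3, 0.7]
opening: 0.002
grasp_force: 0.5
```

Call:
{"name": "carry_out", "arguments": {
  "delta_pos": [
    [0,0,0],
    [0,0,0],
    [0,0,0],
    [0,0,0],
    [0,0,0],
    [0,0,0],
    [0,0,0],
    [0,0,0]
  ],
  "rot": [
    [0,0,0],
    [0,0,0],
    [0,0,0],
    [0,0,0],
    [0,0,0],
    [0,0,0],
    [0,0,0],
    [0,0,0]
  ]
}}

```text
clock: 16.8
eef_pos: [646.2, -58.4, 85.1]
tcp_rot: [3.142, 0.0, 1.647]
contact_force: [-0.5, 0.6, 0.9]
opening: -0.004
grasp_force: 0.5
```

Call:
{"name": "carry_out", "arguments": {
  "delta_pos": [
    [0,0,0],
    [0,0,0],
    [0,0,0],
    [0,0,0],
    [0,0,0],
    [0,0,0],
    [0,0,0],
    [0,0,0]
  ],
  "rot": [
    [0,0,0],
    [0,0,0],
    [0,0,0],
    [0,0,0],
    [0,0,0],
    [0,0,0],
    [0,0,0],
    [0,0,0]
  ]
}}

```text
clock: 17.8
eef_pos: [646.2, -58.4, 85.1]
tcp_rot: [3.142, 0.0, 1.647]
contact_force: [0.0, -0.0, 1.0]
opening: 0.002
grasp_force: 0.5
```

Call:
{"name": "carry_out", "arguments": {
  "delta_pos": [
    [0,0,0],
    [0,0,0],
    [0,0,0],
    [0,0,0],
    [0,0,0],
    [0,0,0],
    [0,0,0],
    [0,0,0]
  ],
  "rot": [
    [0,0,0],
    [0,0,0],
    [0,0,0],
    [0,0,0],
    [0,0,0],
    [0,0,0],
    [0,0,0],
    [0,0,0]
  ]
}}

```text
clock: 18.8
eef_pos: [646.2, -58.4, 85.1]
tcp_rot: [-3.142, 0.0, 1.647]
contact_force: [0.8, -0.4, 0.8]
opening: -0.002
grasp_force: 0.5
```

```bash
cat >> h.py <<'E'
def head(i): # centroid of the dark head disc on the tower
    s=i[205:265,300:340].astype(int);m=(np.abs(s.max(2)-s.min(2))<22)&(s.max(2)<90)
    n,l,st,c=cv2.connectedComponentsWithStats(m.astype(np.uint8));k=1+st[1:,4].argmax();return c[k]+[300,205],st[k,4]
E
python3 - <<'E'
from h import *
jackrow("a4");print([head(cv2.imread(f"/tmp/{n}.png")) for n in("ref","a1","a2","a3","a4")])
o=proj("scene",[747,-3,232])
print([proj("scene",[747,-3,232-d])-o for d in(42,58)])
E
```

```text
[array([310.1,  69.3, 523.6, 257.4]), array([267.5, 225.6, 337.6, 292.5])]
pack shift ((1.0006709876647548, 0.23786760925868577), 0.5685750035886411)
[(array([320.5875    , 233.49583333]), np.int32(240)), (array([320.24894515, 234.21940928]), np.int32(237)), (array([320. , 235.5]), np.int32(226)), (array([319.17431193, 237.43577982]), np.int32(218)), (array([318.83027523, 238.61009174]), np.int32(218))]
[array([-1.29863867,  3.82776911]), array([-1.77328328,  5.22679564])]
```

Call:
{"name": "carry_out", "arguments": {
  "delta_pos": [
    [0,0,0],
    [0,0,0],
    [0,0,0],
    [0,0,0],
    [0,0,0],
    [0,0,0],
    [0,0,0],
    [0,0,0]
  ],
  "rot": [
    [0,0,0],
    [0,0,0],
    [0,0,0],
    [0,0,0],
    [0,0,0],
    [0,0,0],
    [0,0,0],
    [0,0,0]
  ]
}}

```text
clock: 19.95
eef_pos: [646.3, -58.4, 85.1]
tcp_rot: [3.142, 0.0, 1.647]
contact_force: [-0.3, 0.2, 0.6]
opening: -0.0
grasp_force: 0.5
```

Call:
{"name": "carry_out", "arguments": {
  "delta_pos": [
    [0,0,0],
    [0,0,0],
    [0,0,0],
    [0,0,0],
    [0,0,0],
    [0,0,0],
    [0,0,0],
    [0,0,0]
  ],
  "rot": [
    [0,0,0],
    [0,0,0],
    [0,0,0],
    [0,0,0],
    [0,0,0],
    [0,0,0],
    [0,0,0],
    [0,0,0]
  ]
}}

```text
clock: 20.95
eef_pos: [646.3, -58.4, 85.1]
tcp_rot: [3.142, 0.0, 1.647]
contact_force: [0.1, 0.9, -0.0]
opening: -0.0
grasp_force: 0.5
```

Run:
```python
from h import *
jackrow("a5");print(head(cv2.imread("/tmp/a5.png")))
go([652,-154,112],1.64)
```

```text
[array([313.2,  71.4, 521.7, 255.9]), array([256.6, 224.8, 341.8, 293.7])]
pack shift ((1.0477579846025549, 0.22227354572594038), 0.5687775530638518)
(array([318.85844749, 238.58447489]), np.int32(219))
delta m [-0.0958 -0.0015 -0.0269] rot deg [ 0.   -0.    0.38] | at [646.2 -58.3  85.1] [ 3.142 -0.     1.647] F [0.  0.5 0.9] op 0.0 t 21.1
```

The ram no longer moves (head drop 5.1 px, 58 mm expected 5.2): fully down. Now lift, go over to the right arm and press it level.

Call:
{"name": "carry_out", "arguments": {
  "delta_pos": [
    [0,0,-0.03],
    [0,0,-0.065],
    [-0.04,0,-0.07],
    [-0.094,-0.001,-0.07],
    [-0.094,-0.001,-0.07],
    [-0.094,-0.001,-0.06],
    [-0.094,-0.001,-0.05],
    [-0.094,-0.001,-0.05]
  ],
  "rot": [
    [0,0,0],
    [0,0,0],
    [0,0,0],
    [0,0,0],
    [0,0,0],
    [0,0,0],
    [0,0,0],
    [0,0,0]
  ]
}}

```text
clock: 22.1
eef_pos: [651.5, -150.9, 133.4]
tcp_rot: [-3.139, -0.001, 1.648]
contact_force: [0.1, -0.3, -0.3]
opening: 0.002
grasp_force: 0.0
```

Run:
```python
from h import *
go([651,-153,100],1.64)
```

```text
delta m [-0.0021 -0.0005  0.0334] rot deg [-0.15 -0.05  0.45] | at [ 651.5 -150.9  133.4] [-3.139e+00 -1.000e-03  1.648e+00] F [ 0.1 -0.3 -0.3] op 0.0 t 22.1
```

Call:
{"name": "carry_out", "arguments": {
  "delta_pos": [
    [-0.002,0,0.006],
    [-0.002,0,0.012],
    [-0.002,0,0.018],
    [-0.002,0,0.024],
    [-0.002,0,0.03],
    [-0.002,0,0.034],
    [-0.002,0,0.035],
    [-0.002,0,0.035]
  ],
  "rot": [
    [0,0,0],
    [0,0,0],
    [0,0,0],
    [0,0,0],
    [0,0,0],
    [0,0,0],
    [0,0,0],
    [0,0,0]
  ]
}}

```text
clock: 23.1
eef_pos: [653.3, -154.9, 100.7]
tcp_rot: [3.14, 0.001, 1.647]
contact_force: [0.9, -2.8, 3.8]
opening: 0.002
grasp_force: 2.1
```

Run:
```python
from h import *
go([651,-153,99.5],1.64)
```

```text
delta m [ 0.0021 -0.0022  0.0012] rot deg [0.11 0.07 0.37] | at [ 653.3 -154.9  100.7] [3.140e+00 1.000e-03 1.647e+00] F [ 0.9 -2.8  3.8] op 0.0 t 23.1
```

Call:
{"name": "carry_out", "arguments": {
  "delta_pos": [
    [0,0,0.002],
    [0,0,0.002],
    [0,0,0.002]
  ],
  "rot": [
    [0,0,0],
    [0,0,0],
    [0,0,0]
  ]
}}

```text
clock: 23.48
eef_pos: [653.3, -154.8, 98.7]
tcp_rot: [3.14, 0.001, 1.647]
contact_force: [1.1, -4.8, 5.2]
opening: 0.002
grasp_force: 2.7
```

Call:
{"name": "carry_out", "arguments": {
  "delta_pos": [
    [0,0,-0.03],
    [0,0,-0.06],
    [0,0,-0.1],
    [0,-0.05,-0.14],
    [0,-0.11,-0.15],
    [0,-0.17,-0.15],
    [0,-0.2,-0.15],
    [0,-0.2,-0.15]
  ],
  "rot": [
    [0,0,0],
    [0,0,0],
    [0,0,0],
    [0,0,0],
    [0,0,0],
    [0,0,0],
    [0,0,0],
    [0,0,0]
  ]
}}

```text
clock: 24.48
eef_pos: [450.8, -168.8, 247.9]
tcp_rot: [-3.14, -0.001, 1.645]
contact_force: [-0.3, 0.3, 0.3]
opening: -0.001
grasp_force: 0.0
```

Run:
```python
from h import *
go([651,-153,99.5],1.64);jackrow("a6");a=cv2.imread("/tmp/a6.png");print(head(a));b=r.grab_frame("top")
cv2.imwrite("pics/c7.png",np.hstack([cv2.resize(a[130:290,240:380],None,fx=3,fy=3),cv2.resize(b[120:280,210:340],None,fx=2.4,fy=3)]))
for u,v in (): pass
```

```text
delta m [0.0007 0.201  0.1481] rot deg [-0.07 -0.06  0.31] | at [ 450.8 -168.8  247.9] [-3.140e+00 -1.000e-03  1.645e+00] F [-0.3  0.3  0.3] op -0.0 t 24.475
[array([310.8,  68.3, 524.9, 254.4]), array([254.3, 228.1, 338.7, 294.2])]
pack shift ((0.9970205673067127, 0.20603506735660204), 0.573289270401001)
(array([318.83027523, 238.61009174]), np.int32(218))
```

View pics/c7.png

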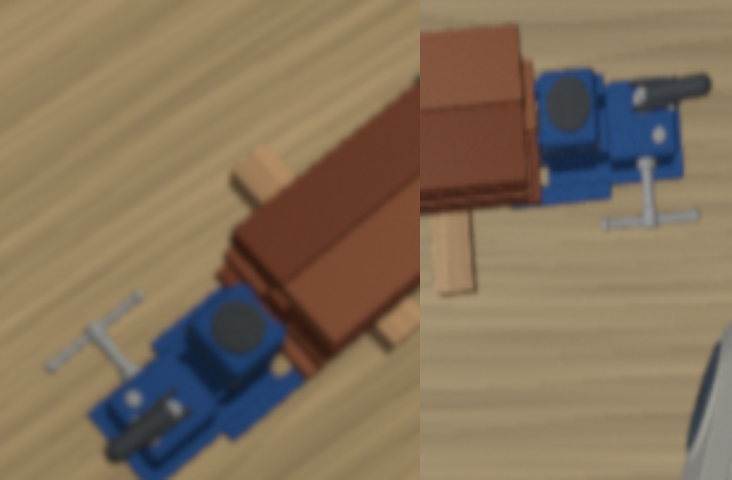

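The bearer shows on both sides ((265,165) and (395,325)), the T-bar is level, the tools are untouched and the arm is clear.

```bash
python3 -c "
from rig import r
print(r.sign_off())"
```

```text
the job is handed in; nothing more can be done
None
```

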